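# Find the index hole with the length stop and bring the board up to it

### The job

Set the mitre box for the next cut: push the blue length stop along its rail until the sprung pin drops fully home into the hidden index hole and locks it, wherever that hole is. Then push the pine board along the channel until its end rests against the locked stop plate, ready for sawing, and leave the loose things around the box where they are.

Things in the scene. Friction and masses are not known exactly. Their poses are not given: they have to be found in the camera images.
- mitre_box: Wooden mitre box fixed to the bench. Origin: on the bench, mid-length, mid-channel; x across the channel away from the robot, y along it to the robot's left. 360 mm long. Channel 64 mm wide (x +-32), floor at z 12, open at both ends (y +-180). Near wall 18, far wall 30 mm thick, both up to z 46. A 3 mm square saw slot crosses the walls at y +30 mm, two 45 degree slots beyond it.
- rail_top (a point): Middle of the top of the aluminium rail on the box's far wall: 176 mm long, 30 mm wide, top at z 70 mm, 47 mm behind and 91 mm to the right (-y) of the box origin; axes as mitre_box. The steel index strip with its one hole lies inside the rail, under its slot, and cannot be seen.
- stop (a joint): Length stop's blue saddle on the rail; m, positive towards the saw slot (box +y). Travel +-0.060 between plain end stops; starts within 6 mm of 0. The index hole is 20 to 50 mm from 0 on either side, not known which. Friction 1.5 N; it stays where it is left. At an end stop the push goes hard too, but the pin stays up.
- stop_saddle (a point): Centre of the blue saddle block, 40 mm along the rail, 40 mm across, 28 mm high; its underside is at the rail's top. Push it on its flat end faces (+y, -y), with closed fingers or with open fingers straddling it along the rail. The knob rises to 40 mm above this point at mid-saddle. Axes as mitre_box.
- pin (a joint): Sprung index pin in the saddle, 8 mm thick; m. 0: its round tip rides on the strip and a red band shows under the knob. 0.0095: dropped fully home in the hole by its own 3 N spring (no pressing needed); the saddle is then locked with about 1.5 mm play each way. The hole is 11 mm long: push at 50 mm/s or less so that the pin does not skip it; going back over it is fine.
- pin_knob (a point): Top centre of the black knob of the pin, 22 mm in diameter; z is 124 mm above the bench while the pin rides on the strip and 114 to 115 mm when it is home.
- stop_face (a point): Mid-channel point on the steel stop plate's face that looks to the saw slot (+y), at the board's mid-height; moves with the saddle, 5 mm to +y of its middle. The plate is 10 mm thick, hangs from the saddle into the channel, from 17 mm nearer the robot than this point to the far wall, z 15 to 91 mm. Axes as mitre_box.
- board_mid (a point): Centre (half-way up) of the pine board, 60 x 170 x 30 mm, about 0.15 kg, lying in the channel with its long side (its y axis) along the box, on the saw-slot side of the stop. Its tail end (85 mm towards +y) is the one to push.
- board_nose (a point): Middle of the board's end face that looks to the stop, 85 mm from its centre towards -y.
- tape_mid (a point): Centre of the yellow tape measure, 40 x 74 x 66 mm, loose bystander at the back.
- screw_box_mid (a point): Centre of the red and white carton of screws, 52 x 82 x 40 mm, loose bystander at the back.
- glue_mid (a point): Centre of the white glue bottle with red cap, 39 x 62 x 197 mm, standing at the back left, loose bystander.
- oak_mid (a point): Centre of the oak offcut, 45 x 120 x 22 mm, loose bystander at the right.

How it is judged:
On the way:
1. the stop's pin has dropped home in the index hole (value of joint pin above 0.008 m), for 0.2 s.
At the end, for the whole second after the job is handed in: The pin is home in the index hole (at least 8 of its 9.5 mm down) and the stop still; the board lies flat in the channel with its end against the stop plate (gap under 4 mm) (value of joint pin above 0.008 m and velocity of joint stop between -0.01 and 0.01 m/s and y of board_nose in the frame of stop_face between -0.003 and 0.004 m and x of board_nose in the frame of stop_face between -0.007 and 0.007 m and z of board_nose in the frame of stop_face between -0.004 and 0.004 m and angle between the y axis of board_mid and the y axis of mitre_box, either way round below 0.07 rad and angle between board_mid's own z axis and vertical below 0.05 rad); the robot touches nothing.
It fails at once if a loose thing beside the mitre box was shoved or knocked over (moved more than 25 mm) (distance of any of tape_mid, screw_box_mid, glue_mid, oak_mid from where it was at the start of the episode above 0.025 m).
It also fails if it takes over 61 s, if anything falls off the work surface, if the arm or the gripper's body presses on something with over 40 N, if the wrist force passes 120 N, or if a joint passes its speed limit or range.

### The arm

A 6-joint arm with a two-finger parallel gripper is mounted at the origin on the work surface; the furniture and walls round the work are solid. World frame = base frame: x ahead of the robot, y to its left, z up, the work surface at z = 0. Lengths are in m, angles in rad, forces in N, time in s.
With the tool pointing down it reaches from about 0.35 to 0.975 m from the base axis. Payload 4.9 kg.
Tool frame: the origin (TCP) lies at the very end of the fingers, on their centre line; the grasp point (between the pads) lies 19 mm behind it; z points along the fingers, y is the line along which they close (so a half turn about z gives the same grasp; the last joint's range is limited). The gripper opens to 85 mm and grips with 20 to 120 N. Pads are 22 mm wide; open, the fingers measure 114 mm over their backs; the gripper's body (76 mm by 85 mm) begins 54 mm behind the grasp point. The pads swing forward as they close: fully open they stand 13 mm farther back than shut.
Start: joints at [1.196, 0.053, 1.613, -0, 1.476, -0.119], TCP at [0.158, 0.605, 0.231] pointing down, gripper open.
Joint ranges: [-3.01, 3.01], [-1.01, 2.22], [0.06, 2.58], [-1.02, 4.17], [0.09, 2.62], [-3.14, 3.14]. Speed limits (rad/s): [2.57, 2.57, 3.14, 3.14, 3.14, 3.14].

### API

Orientations are given as a unit quaternion [w, x, y, z].
In Python, from plant import manip, vision, order gives the robot as it stands.
- The arm moves only by the tool play_rows, never from a script. Its argument "steps" is a list that holds one entry, the list of rows, each a list of 6 numbers: the shift along the tool's x, y, z in mm, then the turn, a rotation vector about the tool's x, y, z in degrees. A call has 1 to 12 rows; each row is the pose to reach, as a shift and turn from the pose commanded when the call began, along the tool's axes at that moment; what a row does not reach only later rows make up. A row lasts 1/12 s, in which the tool goes at most 41.7 mm and 7.16 degrees, less where a joint would pass 70% of its speed; a pose out of reach is approached as far as the arm can. A call with a gripper value outside its range is refused whole. "claw" is the gripper's target within -1 to 1 (fully open at 1, half-way at 0, shut at -1), set as the call begins (left out, the last holds). The fingers move at their own pace and stop on an object; the grip force is fixed at half the most. Time passes only in rows, so rows that repeat a pose let the fingers close. It gives the time, the measured TCP pose, the force, the opening and the grip force at its end, in the units of the state.
- manip.state(): the state, without advancing time (a new reading comes with each control period).
- vision.grab_frame(name): name is "scene" or "top" or "wrist"; returns (picture, depth): 420x560x3 uint8, blue, green, red; 420x560 float32, m along the optical axis (not along the pixel's ray), 0 where there is no reading.
- vision.camera_info(name): a dict with "K" (3x3 intrinsics, pixels), "eye" and "orientation" of the camera in the world; the wrist camera has in their place "T_tool_cam" (4x4, takes a point from camera to tool coordinates, whose origin is the TCP and whose axes are the flange's). Camera axes: x right, y down, z forward; pixel columns grow to the right and rows downward; lengths in m; the calibration is good to about 2 mm. The wrist camera is an equidistant fisheye: a pixel r from the principal point sees the ray r / f radians off the axis. A picture is of the moment at which its call begins: read the wrist's pose just before it. camera_info takes no time and is no camera call.
- order.job_done(): hands the job in; it is judged then, once.
The state is a dict: "time": time; "joint_pos": joint angles; "joint_vel": joint speeds; "joint_efforts": joint torques, N m; "tool_pos": TCP position; "tool_rot": TCP orientation; "contact_force": force on the tool from outside, world axes, zero at the start; "ft_torque": the same for the moment, N m; "gripper_width": opening from 0.0 (shut) to 1.0 (fully open); "grasp_force": force on a finger pad.
Only numpy, scipy, OpenCV 4.12 (cv2) and the standard library are available. Lean on these libraries where they do the work, as an engineer would, in place of code of your own. Each camera call takes 0.05 s, during which the arm holds its last target. There are 200 camera calls.

## Working session

There is one attempt and no reset: what is moved stays moved. The work goes in short steps, Python scripts to look and compute and a tool call to move; the robot and the scene stay as the last step left them, time stands still between calls to the robot, and variables do not carry over. Pictures are saved under pics/ and viewed, at most 10 in all, crops included, and the job is handed in when it is done.

Besides the shell and the picture viewer there is one more tool, called after "Emit:" as name(argument=value, ...), one argument or row to a line, values as JSON. play_rows: Moves the arm, as the interface text tells. Its arguments: {"type":"object","properties":{"steps":{"type":"array"},"claw":{"type":"number"}},"required":["steps"]}

```bash
mkdir -p pics
cat > h.py <<'E'
import numpy as np, cv2
from scipy.spatial.transform import Rotation as R
from plant import manip, vision, order
def q2R(q): return R.from_quat([q[1],q[2],q[3],q[0]]).as_matrix()
def cloud(name):
    im,d=vision.grab_frame(name); c=vision.camera_info(name); K=np.array(c["K"])
    v,u=np.mgrid[:420,:560]; 
    p=np.stack([(u-K[0,2])/K[0,0]*d,(v-K[1,2])/K[1,1]*d,d],-1)
    o=np.array(c["orientation"]); M=q2R(o) if o.size==4 else o
    return im,d,p@M.T+np.array(c["eye"])
E
python3 - <<'E'
from h import *
s=manip.state(); print({k:np.round(v,3).tolist() for k,v in s.items()})
for n in("scene","top"):
    im,d,P=cloud(n); cv2.imwrite(f"pics/{n}.png",im); np.savez(f"{n}.npz",im=im,d=d,P=P); print(vision.camera_info(n))
E
```

```text
{'time': 0.0, 'joint_pos': [1.196, 0.053, 1.614, 0.0, 1.476, -0.119], 'joint_vel': [-0.0, -0.001, -0.001, 0.0, -0.002, -0.003], 'joint_efforts': [-0.001, -39.368, -37.018, -0.0, 0.007, 0.0], 'tool_pos': [0.158, 0.604, 0.23], 'tool_rot': [-0.0, 0.128, 0.992, -0.001], 'contact_force': [-0.608, -0.697, 0.525], 'ft_torque': [0.033, -0.024, -0.018], 'grasp_force': 0.0, 'gripper_width': 1.001}
{'K': array([[529.38538626,   0.        , 267.8406434 ],
       [  0.        , 529.38538626, 203.59198051],
       [  0.        ,   0.        ,   1.        ]]), 'eye': array([ 0.03110469, -0.98145944,  0.96198576]), 'orientation': array([-0.39130667,  0.89064518, -0.21103477,  0.09536552])}
{'K': array([[500.68446109,   0.        , 272.87344152],
       [  0.        , 500.68446109, 206.97766758],
       [  0.        ,   0.        ,   1.        ]]), 'eye': array([ 0.33235734, -0.12432372,  1.23317224]), 'orientation': array([-0.05168168,  0.70833112, -0.70269498,  0.04261204])}
```

View pics/top.png

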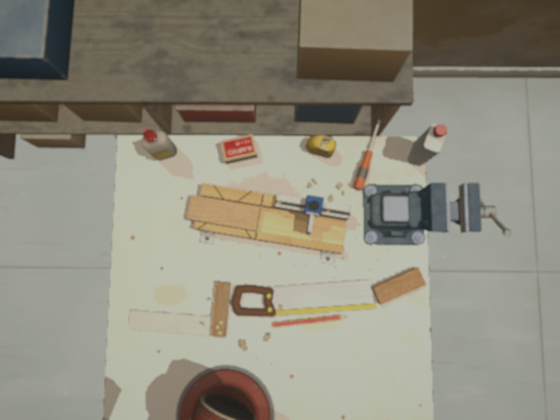

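View pics/scene.png

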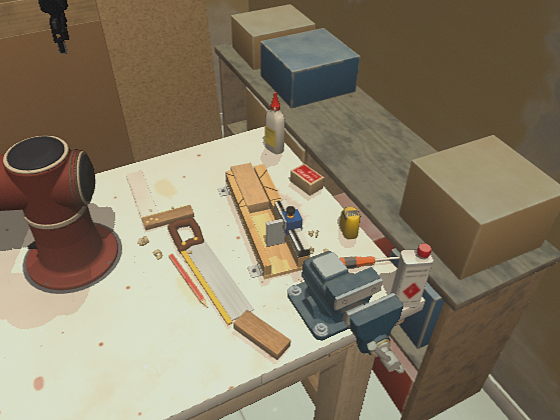

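The top view shows the box at about (268,218), slightly rotated, with the blue saddle at (314,205). The board runs from about (190,208) to (265,220), so its tail is on the left. The scene view agrees, and a shelf stands behind the box. Next I'll measure.

Run:
```python
from h import *
f=np.load("top.npz"); im,P=f["im"],f["P"]
hsv=cv2.cvtColor(im,cv2.COLOR_BGR2HSV)
roi=np.zeros((420,560),bool); roi[170:270,175:360]=1
blue=roi&(hsv[...,0]>100)&(hsv[...,0]<125)&(hsv[...,1]>130)
def rep(n,m):
    q=P[m]; print(n,len(q),"med",np.median(q,0).round(4),"min",np.percentile(q,2,0).round(4),"max",np.percentile(q,98,0).round(4))
def rect(n,m):
    (c,s,a)=cv2.minAreaRect((P[m][:,:2]*1000).astype(np.float32)); print(n,np.round(c,1),np.round(s,1),round(a,2), cv2.boxPoints((c,s,a)).round(0).tolist())
rep("blue",blue); z=P[...,2]
sad=blue&(abs(z-.098)<.006); rep("sadtop",sad); rect("sad",sad)
box=roi&(z>.008)&(z<.06); 
n,l,st,_=cv2.connectedComponentsWithStats(box.astype(np.uint8)); k=1+st[1:,4].argmax(); rep("box",l==k); rect("box",l==k)
wall=roi&(abs(z-.046)<.003);wall=cv2.erode(wall.astype(np.uint8),np.ones((2,2)))>0; rep("wall",wall);rect("wall",wall)
rail=roi&(abs(z-.07)<.006)&(hsv[...,1]<80); rep("rail",rail);
knob=roi&(z>.105); rep("knob",knob)
for v in range(196,232,3): print(v,[f"{a*1000:.0f}" for a in z[v,180:300:6]])
shelf=np.zeros_like(roi);shelf[60:130,150:400]=1
print("shelf z",np.percentile(z[60:100,150:290],[5,50,95]), "front x", P[100:104,150:290,0].mean(),P[90:110:2,220].round(3).tolist())
big=cv2.resize(im[170:270,170:370],None,fx=4,fy=4,interpolation=cv2.INTER_CUBIC);cv2.imwrite("pics/crop.png",big)
```

```text
return _methods._mean(a, axis=axis, dtype=dtype,
  ret = um.true_divide(
Traceback (most recent call last):
IndexError: index -1 is out of bounds for axis 0 with size 0
```

Run:
```python
from h import *
f=np.load("top.npz"); im,P,d=f["im"],f["P"],f["d"]
hsv=cv2.cvtColor(im,cv2.COLOR_BGR2HSV); z=P[...,2]
print(hsv[198:212:3,306:322:4].tolist()); print((z[196:214:2,300:330:3]*1000).round().tolist())
roi=np.zeros((420,560),bool); roi[170:270,175:360]=1
blue=roi&(hsv[...,0]>95)&(hsv[...,0]<130)&(hsv[...,1]>120)&(im[...,0]>80)
def rep(n,m):
    q=P[m]; print(n,len(q), *( [np.median(q,0).round(4),np.percentile(q,2,0).round(4),np.percentile(q,98,0).round(4)] if len(q) else []))
def rect(n,m):
    if m.sum()<5:return
    (c,s,a)=cv2.minAreaRect((P[m][:,:2]*1000).astype(np.float32)); print(n,np.round(c,1),np.round(s,1),round(a,2), cv2.boxPoints((c,s,a)).round(0).tolist())
rep("blue",blue);rect("blue",blue)
sad=blue&(abs(z-.098)<.006); rep("sadtop",sad); rect("sad",sad)
box=roi&(z>.008)&(z<.06)
n,l,st,_=cv2.connectedComponentsWithStats(box.astype(np.uint8)); k=1+st[1:,4].argmax(); rep("box",l==k); rect("box",l==k)
wall=roi&(abs(z-.046)<.003); rep("wall",wall)
knob=roi&(z>.105); rep("knob",knob)
for v in range(196,240,4): print(v,[f"{a*1000:.0f}" for a in z[v,180:300:6]])
print("shelf", np.percentile(z[60:100,150:290],[5,50,95]),P[90:140:3,220].round(3).tolist(), (z>0.01)[roi].mean(), (d==0).mean())
big=cv2.resize(im[170:270,170:370],None,fx=4,fy=4,interpolation=cv2.INTER_CUBIC);cv2.imwrite("pics/crop.png",big)
```

```text
[[[108, 34, 114], [107, 119, 133], [107, 125, 131], [107, 113, 133]], [[108, 60, 98], [108, 102, 110], [109, 40, 71], [108, 112, 121]], [[109, 64, 87], [30, 13, 61], [21, 50, 66], [110, 49, 78]], [[108, 96, 101], [108, 20, 65], [21, 50, 66], [109, 65, 82]], [[107, 106, 125], [109, 106, 115], [108, 99, 98], [108, 117, 116]]]
[[1.0, 1.0, 99.0, 103.0, 98.0, 97.0, 102.0, 0.0, -1.0, 16.0], [69.0, 71.0, 101.0, 100.0, 100.0, 100.0, 100.0, 99.0, 1.0, 23.0], [72.0, 68.0, 102.0, 98.0, 125.0, 116.0, 95.0, 96.0, -2.0, 16.0], [70.0, 69.0, 95.0, 99.0, 126.0, 125.0, 98.0, 97.0, 70.0, 70.0], [47.0, 55.0, 97.0, 121.0, 124.0, 122.0, 124.0, 100.0, 71.0, 69.0], [59.0, 59.0, 101.0, 119.0, 128.0, 129.0, 125.0, 97.0, 77.0, 70.0], [66.0, 72.0, 100.0, 100.0, 119.0, 125.0, 101.0, 99.0, 44.0, 55.0], [58.0, 73.0, 95.0, 99.0, 100.0, 102.0, 96.0, 98.0, 55.0, 45.0], [23.0, 71.0, 101.0, 97.0, 97.0, 99.0, 100.0, 71.0, 68.0, 70.0]]
blue 31 [ 0.5039 -0.2077  0.0989] [ 0.4866 -0.2193  0.0953] [ 0.5084 -0.1893  0.104 ]
blue [ 493.7 -202.6] [30.7 26.2] 81.17 [[478.0, -216.0], [504.0, -220.0], [509.0, -189.0], [483.0, -18
[... 1696 characters left out ...]
'-1', '7', '31', '42', '46', '47', '46', '47', '47', '46', '45', '9', '16', '11', '14', '12']
236 ['-1', '1', '-0', '-2', '7', '7', '0', '-0', '-1', '-2', '32', '44', '47', '50', '46', '47', '44', '45', '50', '14']
shelf [-0.09362425 -0.0889246  -0.08435961] [[0.835, 0.042, -0.093], [0.823, 0.041, -0.083], [0.816, 0.041, -0.086], [0.809, 0.042, -0.091], [0.804, 0.043, -0.1], [0.878, 0.072, -0.341], [0.868, 0.072, -0.339], [0.862, 0.074, -0.353], [0.862, 0.077, -0.384], [0.865, 0.082, -0.425], [0.864, 0.086, -0.455], [0.859, 0.088, -0.474], [0.85, 0.088, -0.48], [0.838, 0.088, -0.479], [0.829, 0.088, -0.483], [0.68, 0.028, 0.003], [0.673, 0.028, 0.001]] 0.4090810810810811 0.003949829931972789
```

View pics/crop.png

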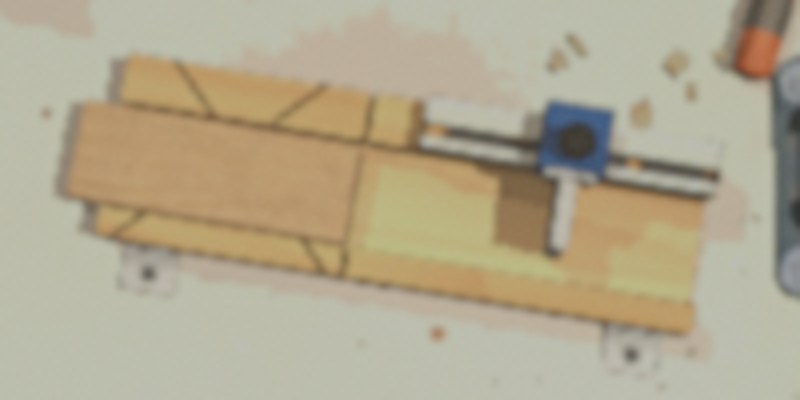

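The crop shows the saddle's top at about (577,138) with the knob at its middle, and the plate reaching down to (558,250). The board's tail edge runs from (77,103) to (62,197). The near wall's outer edge runs from (90,235) to (692,333).

```bash
cat >> h.py <<'E'
def ray(name,uv,z):
    c=vision.camera_info(name);K=np.array(c["K"]);o=np.array(c["orientation"]);M=q2R(o);e=np.array(c["eye"])
    r=M@np.array([(uv[0]-K[0,2])/K[0,0],(uv[1]-K[1,2])/K[1,1],1]); return e+r*(z-e[2])/r[2]
E
python3 - <<'E'
from h import *
def c(u,v,z): return ray("top",(170+u/4-.4,170+v/4-.4),z)
a,b=c(90,235,.046),c(692,333,.046); a2=c(122,57,.046)
print("near wall",a,b,np.linalg.norm(a-b)); 
y=(a-b)[:2]; 
f=np.load("top.npz");
# board long edge directions
t1,t2,n1,n2=c(77,103,.042),c(62,197,.042),c(362,150,.042),c(346,243,.042)
kb=c(576,140,.124); s=[c(547,103,.098),c(612,110,.098),c(606,182,.098),c(540,170,.098)]
print("board",t1,t2,n1,n2); print("yaws",[np.degrees(np.arctan2(-(p)[0],p[1])).round(2) for p in (y,(t1-n1),(t2-n2))])
y/=np.linalg.norm(y); x=np.array([y[1],-y[0]])
O=(a+b)[:2]/2+50*1e-3*x; O2=a2[:2]-.062*x-.18*y
print("O",O,O2,"x",x,"y",y)
for n,p in dict(kb=kb,sad=np.mean(s,0),tail=(t1+t2)/2,nose=(n1+n2)/2,a2=a2,plateNear=c(558,252,.091)).items(): print(n,p.round(4),"box",((p[:2]-O)@x).round(4),((p[:2]-O)@y).round(4))
st=manip.state();print(q2R(st["tool_rot"]).round(3)); print(np.array(vision.camera_info("wrist")["T_tool_cam"]).round(3))
E
```

```text
near wall [0.43890192 0.08373696 0.046     ] [ 0.38365703 -0.2738446   0.046     ] 0.36182395254911326
board [0.51907572 0.09471961 0.042     ] [0.46198324 0.1019527  0.042     ] [ 0.49170144 -0.07763095  0.042     ] [ 0.43565039 -0.06876418  0.042     ]
yaws [np.float64(-8.78), np.float64(-9.02), np.float64(-8.77)]
O [ 0.46069322 -0.10268804] [ 0.457947   -0.10075492] x [ 0.98827499 -0.15268443] y [0.15268443 0.98827499]
kb [ 0.4872 -0.2004  0.124 ] box 0.0411 -0.0925
sad [ 0.4902 -0.2023  0.098 ] box 0.0444 -0.0939
tail [0.4905 0.0983 0.042 ] box -0.0012 0.2032
nose [ 0.4637 -0.0732  0.042 ] box -0.0016 0.0296
a2 [0.5467 0.0677 0.046 ] box 0.059 0.1815
plateNear [ 0.4272 -0.1922  0.091 ] box -0.0194 -0.0936
[[-0.967  0.253 -0.001]
 [ 0.253  0.967 -0.002]
 [ 0.    -0.002 -1.   ]]
[[ 0.001 -0.946 -0.323  0.082]
 [ 1.     0.001 -0.    -0.   ]
 [ 0.    -0.323  0.946 -0.143]
 [ 0.     0.     0.     1.   ]]
```

Emit:
play_rows(
  steps=[
    [[-262,-347,0,0,0,0],[-262,-347,0,0,0,0],[-262,-347,0,0,0,0],[-262,-347,0,0,0,0],[-262,-347,0,0,0,0],[-262,-347,0,0,0,0],[-262,-347,0,0,0,0],[-262,-347,0,0,0,0],[-262,-347,0,0,0,0],[-262,-347,0,0,0,0],[-262,-347,0,0,0,0],[-262,-347,0,0,0,0]],
  ],
  claw=0.4,
)

```text
time: 1.1
tool_pos: [0.3247, 0.1997, 0.231]
tool_rot: [0.0, 0.131, 0.991, -0.0]
contact_force: [0.2, -0.4, 0.1]
gripper_width: 0.699
grasp_force: 0.0
```

Emit:
play_rows(
  steps=[
    [[-263,-344,30,0,0,-6.2],[-263,-344,30,0,0,-6.2],[-263,-344,30,0,0,-6.2],[-263,-344,30,0,0,-6.2],[-263,-344,30,0,0,-6.2],[-263,-344,30,0,0,-6.2],[-263,-344,30,0,0,-6.2],[-263,-344,30,0,0,-6.2],[-263,-344,30,0,0,-6.2],[-263,-344,30,0,0,-6.2],[-263,-344,30,0,0,-6.2],[-263,-344,30,0,0,-6.2]],
  ],
)

```text
time: 2.1
tool_pos: [0.4922, -0.1998, 0.2001]
tool_rot: [-0.001, 0.075, 0.997, -0.0]
contact_force: [-0.2, 0.9, -0.6]
gripper_width: 0.702
grasp_force: 0.0
```

```bash
cat >> h.py <<'E'
def wristcloud():
    s=manip.state(); im,d=vision.grab_frame("wrist"); c=vision.camera_info("wrist");K=np.array(c["K"]);T=np.array(c["T_tool_cam"])
    v,u=np.mgrid[:420,:560]; a=(u-K[0,2])/K[0,0]; b=(v-K[1,2])/K[1,1]; r=np.hypot(a,b)+1e-9
    k=np.tan(r)/r; p=np.stack([a*k*d,b*k*d,d],-1); tp=p@T[:3,:3].T+T[:3,3]
    return s,im,d,tp,tp@q2R(s["tool_rot"]).T+np.array(s["tool_pos"])
E
python3 - <<'E'
from h import *
s,im,d,tp,P=wristcloud(); cv2.imwrite("pics/w1.png",im); np.savez("w1.npz",im=im,tp=tp,P=P)
print(s["tool_pos"].round(4),q2R(s["tool_rot"])[:,1].round(3),s["time"])
hsv=cv2.cvtColor(im,cv2.COLOR_BGR2HSV); z=P[...,2]
m=(hsv[...,0]>100)&(hsv[...,0]<116)&(hsv[...,1]>80)&(abs(z-.098)<.008); q=tp[m]*1000
print("sad tool",len(q),np.percentile(q,[2,50,98],axis=0).round(1).tolist())
k=(abs(z-.124)<.01)&(hsv[...,2]<90)&(np.hypot(*(np.moveaxis(tp[...,:2],-1,0)))<.05); q=tp[k]*1000; print("knob",len(q),np.percentile(q,[2,50,98],axis=0).round(1).tolist() if len(q) else 0)
t=np.load("top.npz")["P"]; v=t[185:245,360:425]; print("vise",np.percentile(v[v[...,2]>.03],[1,50,99],axis=0).round(3).tolist())
E
```

```text
[ 0.4922 -0.1998  0.2001] [ 0.15   0.989 -0.   ] 2.1
sad tool 1669 [[-21.6, -221.3, 95.7], [5.7, -10.0, 101.7], [22.9, 14.7, 108.8]]
knob 691 [[-3.9, -13.6, 75.4], [6.6, -4.1, 77.3], [15.3, 5.9, 83.6]]
vise [[0.424, -0.446, 0.032], [0.477, -0.39, 0.109], [0.535, -0.33, 0.132]]
```

View pics/w1.png

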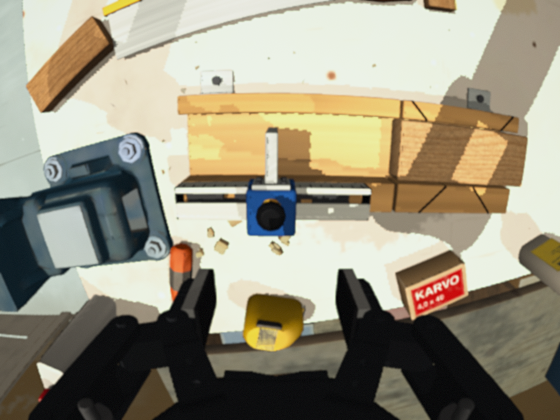

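The wrist view shows the saddle at (271,208), with the fingers straddling it. The tape at (275,322) and the vice at (110,210) are clear. I'll descend.

Emit:
play_rows(
  steps=[
    [[0,-4,30,0,0,0],[0,-4,60,0,0,0],[0,-4,85,0,0,0],[0,-4,100,0,0,0],[0,-4,115,0,0,0],[0,-4,122,0,0,0],[0,-4,122,0,0,0]],
  ],
)

```text
time: 2.73
tool_pos: [0.4893, -0.1985, 0.0771]
tool_rot: [-0.002, 0.073, 0.997, 0.001]
contact_force: [-0.0, -0.4, 0.7]
gripper_width: 0.701
grasp_force: 0.0
```

```bash
cat >> h.py <<'E'
def knob():
    """knob/saddle position and knob height from top view (box frame along y)"""
    s,im,d,tp,P=wristcloud(); hsv=cv2.cvtColor(im,cv2.COLOR_BGR2HSV)
    m=(hsv[...,0]>100)&(hsv[...,0]<116)&(hsv[...,1]>80)&(abs(P[...,2]-.098)<.03)&(abs(tp[...,1])<.06)&(abs(tp[...,0])<.06)
    return s,im,tp,P,m
E
python3 - <<'E'
from h import *
s,im,tp,P,m=knob(); cv2.imwrite("pics/w2.png",im); q=tp[m]*1000
print(s["tool_pos"].round(4),s["contact_force"].round(1),m.sum(),np.percentile(q,[2,50,98],axis=0).round(1).tolist() if m.sum() else 0)
E
```

```text
[ 0.4893 -0.1985  0.0771] [-0.  -0.4  0.7] 3957 [[-18.8, -23.6, -41.8], [8.2, -2.1, -21.2], [16.9, 14.2, 3.5]]
```

View pics/w2.png

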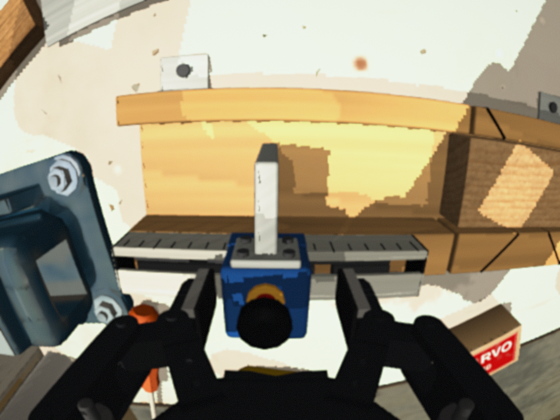

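The fingers straddle the saddle, and the pin's red band shows at (265,293). I'll push towards +y first.

Emit:
play_rows(
  steps=[
    [[0,3,0,0,0,0],[0,6,0,0,0,0],[0,9,0,0,0,0],[0,12,0,0,0,0],[0,15,0,0,0,0],[0,18,0,0,0,0],[0,21,0,0,0,0],[0,24,0,0,0,0]],
  ],
)

```text
time: 3.45
tool_pos: [0.4944, -0.1768, 0.0796]
tool_rot: [0.0, 0.074, 0.997, -0.0]
contact_force: [0.0, -2.0, 0.7]
gripper_width: 0.701
grasp_force: 0.9
```

Emit:
play_rows(
  steps=[
    [[0,3,0,0,0,0],[0,6,0,0,0,0]],
  ],
)

```text
time: 3.62
tool_pos: [0.4951, -0.1707, 0.0793]
tool_rot: [0.0, 0.074, 0.997, -0.0]
contact_force: [0.7, -1.5, 0.7]
gripper_width: 0.697
grasp_force: 0.9
```

Emit:
play_rows(
  steps=[
    [[0,3,0,0,0,0],[0,6,0,0,0,0]],
  ],
)

```text
time: 3.78
tool_pos: [0.496, -0.1648, 0.0792]
tool_rot: [0.0, 0.074, 0.997, -0.0]
contact_force: [-0.0, -2.2, 1.0]
gripper_width: 0.697
grasp_force: 1.0
```

Emit:
play_rows(
  steps=[
    [[0,3,0,0,0,0],[0,6,0,0,0,0]],
  ],
)

```text
time: 3.95
tool_pos: [0.4969, -0.1588, 0.0792]
tool_rot: [0.0, 0.074, 0.997, 0.0]
contact_force: [1.7, -3.0, 0.4]
gripper_width: 0.699
grasp_force: 0.9
```

Emit:
play_rows(
  steps=[
    [[0,3,0,0,0,0],[0,6,0,0,0,0]],
  ],
)

```text
time: 4.12
tool_pos: [0.4977, -0.1529, 0.0792]
tool_rot: [-0.0, 0.074, 0.997, 0.0]
contact_force: [1.0, -2.8, 0.1]
gripper_width: 0.702
grasp_force: 0.9
```

Emit:
play_rows(
  steps=[
    [[0,3,0,0,0,0],[0,6,0,0,0,0]],
  ],
)

```text
time: 4.28
tool_pos: [0.4986, -0.1469, 0.0792]
tool_rot: [-0.0, 0.074, 0.997, 0.0]
contact_force: [1.2, -2.3, 0.3]
gripper_width: 0.699
grasp_force: 1.1
```

Emit:
play_rows(
  steps=[
    [[0,3,0,0,0,0],[0,5,0,0,0,0]],
  ],
)

```text
time: 4.45
tool_pos: [0.4993, -0.1418, 0.0792]
tool_rot: [-0.0, 0.074, 0.997, 0.0]
contact_force: [1.1, -1.2, 0.7]
gripper_width: 0.702
grasp_force: 0.9
```

Run:
```python
from h import *
s,im,tp,P,m=knob(); cv2.imwrite("pics/w3.png",im); q=tp[m]*1000
O=np.array([.4593,-.1017]);y=np.array([.1527,.9883])
b=(P[m][:,:2]-O)@y*1000; print("saddle box y",np.percentile(b,[2,98]).round(1)); print(np.percentile(q,[2,50,98],axis=0).round(1).tolist())
hsv=cv2.cvtColor(im,cv2.COLOR_BGR2HSV); a=hsv[270:330,225:310]; print("red px",((a[...,0]<8)|(a[...,0]>172))[(a[...,1]>140)&(a[...,2]>70)].sum())
a=cv2.cvtColor(cv2.imread("pics/w2.png"),cv2.COLOR_BGR2HSV)[270:330,225:310];print("red before",((a[...,0]<8)|(a[...,0]>172))[(a[...,1]>140)&(a[...,2]>70)].sum())
```

```text
saddle box y [-63.1 -24.5]
[[-18.2, -29.5, -41.0], [8.7, -5.6, -19.2], [17.8, 9.1, 5.2]]
red px 21
red before 26
```

Emit:
play_rows(
  steps=[
    [[0,3,0,0,0,0],[0,6,0,0,0,0]],
  ],
)

```text
time: 4.67
tool_pos: [0.5, -0.1362, 0.0792]
tool_rot: [-0.0, 0.074, 0.997, -0.0]
contact_force: [0.4, -2.4, -0.5]
gripper_width: 0.696
grasp_force: 1.0
```

Nothing found on the + side, so I'll go back towards -y.

Emit:
play_rows(
  steps=[
    [[0,-6,0,0,0,0],[0,-12,0,0,0,0],[0,-16,0,0,0,0],[0,-19,0,0,0,0],[0,-22,0,0,0,0],[0,-25,0,0,0,0],[0,-28,0,0,0,0],[0,-31,0,0,0,0],[0,-34,0,0,0,0],[0,-37,0,0,0,0],[0,-40,0,0,0,0],[0,-43,0,0,0,0]],
  ],
)

```text
time: 5.67
tool_pos: [0.4936, -0.1791, 0.0791]
tool_rot: [-0.0, 0.074, 0.997, 0.0]
contact_force: [-1.2, 2.5, -0.8]
gripper_width: 0.701
grasp_force: 1.0
```

Emit:
play_rows(
  steps=[
    [[0,-3,0,0,0,0],[0,-6,0,0,0,0],[0,-9,0,0,0,0],[0,-12,0,0,0,0],[0,-15,0,0,0,0],[0,-18,0,0,0,0],[0,-21,0,0,0,0],[0,-24,0,0,0,0],[0,-27,0,0,0,0],[0,-30,0,0,0,0],[0,-33,0,0,0,0]],
  ],
)

```text
time: 6.58
tool_pos: [0.4889, -0.2118, 0.0793]
tool_rot: [-0.0, 0.074, 0.997, 0.0]
contact_force: [-0.8, 2.4, -0.3]
gripper_width: 0.7
grasp_force: 0.9
```

Emit:
play_rows(
  steps=[
    [[0,-3,0,0,0,0],[0,-6,0,0,0,0],[0,-9,0,0,0,0],[0,-12,0,0,0,0],[0,-15,0,0,0,0]],
  ],
)

```text
time: 7.0
tool_pos: [0.4868, -0.2267, 0.0793]
tool_rot: [-0.0, 0.074, 0.997, -0.0]
contact_force: [-1.1, 2.0, -0.9]
gripper_width: 0.699
grasp_force: 1.0
```

Emit:
play_rows(
  steps=[
    [[0,-3,0,0,0,0],[0,-6,0,0,0,0]],
  ],
)

```text
time: 7.17
tool_pos: [0.4859, -0.2326, 0.0793]
tool_rot: [-0.0, 0.074, 0.997, 0.0]
contact_force: [-1.2, 2.1, -1.2]
gripper_width: 0.698
grasp_force: 1.0
```

Emit:
play_rows(
  steps=[
    [[0,-3,0,0,0,0],[0,-6,0,0,0,0]],
  ],
)

```text
time: 7.33
tool_pos: [0.485, -0.2385, 0.0793]
tool_rot: [-0.0, 0.074, 0.997, -0.0]
contact_force: [-0.3, 2.2, 0.4]
gripper_width: 0.704
grasp_force: 1.0
```

Emit:
play_rows(
  steps=[
    [[0,-3,0,0,0,0],[0,-6,0,0,0,0]],
  ],
)

```text
time: 7.5
tool_pos: [0.4841, -0.2445, 0.0793]
tool_rot: [0.0, 0.074, 0.997, -0.0]
contact_force: [-1.0, 2.1, 0.0]
gripper_width: 0.703
grasp_force: 1.0
```

Emit:
play_rows(
  steps=[
    [[0,-3,0,0,0,0],[0,-6,0,0,0,0]],
  ],
)

```text
time: 7.67
tool_pos: [0.4835, -0.2509, 0.0795]
tool_rot: [0.0, 0.074, 0.997, -0.001]
contact_force: [0.5, 0.0, -0.4]
gripper_width: 0.702
grasp_force: 0.0
```

Emit:
play_rows(
  steps=[
    [[0,-2,0,0,0,0],[0,-2,0,0,0,0]],
  ],
)

```text
time: 7.83
tool_pos: [0.4832, -0.2529, 0.0796]
tool_rot: [0.0, 0.074, 0.997, -0.0]
contact_force: [-0.2, -0.5, -0.4]
gripper_width: 0.699
grasp_force: 0.0
```

Run:
```python
from h import *
s,im,tp,P,m=knob(); cv2.imwrite("pics/w4.png",im[180:380,140:400]); q=tp[m]*1000
O=np.array([.4593,-.1017]);y=np.array([.1527,.9883])
b=(P[m][:,:2]-O)@y*1000; print(s["tool_pos"].round(4),"saddle box y",np.percentile(b,[2,98]).round(1)); print(np.percentile(q,[2,50,98],axis=0).round(1).tolist())
```

```text
[ 0.4832 -0.2529  0.0796] saddle box y [-155.2 -116.8]
[[-17.8, -9.4, -32.7], [8.9, 6.4, -18.8], [19.3, 29.0, 4.4]]
```

View pics/w4.png

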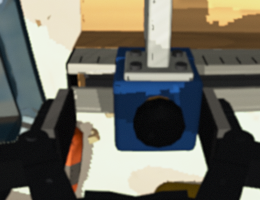

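The knob now sits lower, at about (158,120) in the crop, and no red band shows, so the pin has dropped. A small nudge will confirm the lock.

Emit:
play_rows(
  steps=[
    [[0,-1.5,0,0,0,0],[0,-3,0,0,0,0],[0,-3,0,0,0,0]],
  ],
)

```text
time: 8.13
tool_pos: [0.4829, -0.2545, 0.0795]
tool_rot: [0.0, 0.074, 0.997, 0.001]
contact_force: [1.5, 4.3, 1.9]
gripper_width: 0.696
grasp_force: 2.3
```

Emit:
play_rows(
  steps=[
    [[0,6,0,0,0,0],[0,6,-30,0,0,0],[0,6,-65,0,0,0],[0,6,-100,0,0,0],[0,6,-130,0,0,0],[0,6,-130,0,0,0]],
  ],
  claw=0.4,
)

```text
time: 8.63
tool_pos: [0.4866, -0.2515, 0.2179]
tool_rot: [0.006, 0.074, 0.997, -0.004]
contact_force: [0.6, -0.2, 0.8]
gripper_width: 0.697
grasp_force: 0.0
```

Run:
```python
from h import *
s,im,tp,P,m=knob(); O=np.array([.4593,-.1017]);y=np.array([.1527,.9883]);x=np.array([.9883,-.1527])
b=(P[m][:,:2]-O)@y*1000; print(s["tool_pos"].round(4),"saddle box y",np.percentile(b,[2,50,98]).round(1))
w=np.load("w1.npz"); 
def kz(im,P,z0,n):
    g=im.max(-1); B=P[...,:2]-O; k=(abs(B@x-.047)<.02)&(g<110)&(P[...,2]>.105)&(P[...,2]<.135)&(abs(B@y-z0)<.02); print(n,k.sum(),np.median(P[k],0).round(4) if k.any() else 0)
kz(w["im"],w["P"],-.093,"before"); kz(im,P,-.136,"after")
t=np.load("top.npz")["P"]; v=t[120:165,135:180]; v=v[(v[...,2]>.03)&(v[...,2]<.3)]; print("glue",np.percentile(v,[2,50,98],axis=0).round(3).tolist())
z=P[...,2];B=P[...,:2]-O; bd=(abs(z-.042)<.006)&(abs(B@x)<.02)&(B@y>0)&(B@y<.23); print("board y",np.percentile((B@y)[bd],[1,99]).round(3), bd.sum())
```

```text
[ 0.4866 -0.2515  0.2179] saddle box y [-156.5 -138.5 -118.8]
before 709 [ 0.4847 -0.2026  0.1227]
after 580 [ 0.4784 -0.244   0.1136]
glue [[0.614, 0.136, 0.035], [0.628, 0.158, 0.12], [0.653, 0.19, 0.192]]
board y [0.028 0.194] 3726
```

The pin is home: the knob fell from 123 to 114 mm. Next I'll close the fingers and go above the board's tail.

Emit:
play_rows(
  steps=[
    [[5,35,0,0,0,0],[9,75,0,0,0,0],[14,115,0,0,0,0],[19,155,0,0,0,0],[23,195,0,0,0,0],[28,235,0,0,0,0],[33,275,0,0,0,0],[38,315,0,0,0,0],[43,355,0,0,0,0],[47,385,0,0,0,0],[48,399,0,0,0,0],[48,399,0,0,0,0]],
  ],
  claw=-1,
)

```text
time: 9.68
tool_pos: [0.4935, 0.1551, 0.2074]
tool_rot: [-0.001, 0.072, 0.997, -0.0]
contact_force: [-0.3, -0.3, -0.7]
gripper_width: 0.002
grasp_force: 0.0
```

Run:
```python
from h import *
s,im,d,tp,P=wristcloud(); cv2.imwrite("pics/w5.png",im); O=np.array([.4593,-.1017]);y=np.array([.1527,.9883]);x=np.array([.9883,-.1527])
print(s["tool_pos"].round(4),s["gripper_width"]); z=P[...,2];B=P[...,:2]-O
bd=(abs(z-.042)<.006)&(abs(B@x)<.02)&(B@y>0)&(B@y<.23); q=tp[bd]*1000; print("board tool",np.percentile(q,[1,50,99],axis=0).round(1).tolist())
T=(abs(z-.042)<.006)&(B@y>.19)&(B@y<.22)&(abs(B@x)<.05); q=tp[T]*1000;print("tail strip x",np.percentile(q,[1,99],axis=0).round(1).tolist())
```

```text
[0.4935 0.1551 0.2074] 0.0018300459891057884
board tool [[-24.1, -227.3, 163.7], [-4.0, -134.0, 165.4], [15.3, -61.1, 167.2]]
tail strip x [[-35.9, -68.8, 163.7], [22.8, -60.3, 170.3]]
```

View pics/w5.png

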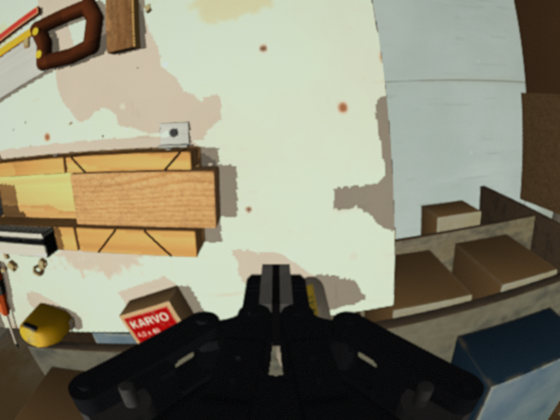

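The board's tail end is at about (218,197), clear of everything. I'll descend behind it.

Emit:
play_rows(
  steps=[
    [[-6,0,35,0,0,0],[-6,0,70,0,0,0],[-6,0,105,0,0,0],[-6,0,135,0,0,0],[-6,0,160,0,0,0],[-6,0,175,0,0,0],[-6,0,182,0,0,0],[-6,0,182,0,0,0]],
  ],
)

```text
time: 10.4
tool_pos: [0.4986, 0.1503, 0.0247]
tool_rot: [-0.002, 0.074, 0.997, -0.001]
contact_force: [-0.6, 0.7, 0.5]
gripper_width: 0.002
grasp_force: 0.0
```

Emit:
play_rows(
  steps=[
    [[0,-6,0,0,0,0],[0,-12,0,0,0,0],[0,-18,0,0,0,0],[0,-24,0,0,0,0],[0,-30,0,0,0,0],[0,-35,0,0,0,0],[0,-40,0,0,0,0],[0,-44,0,0,0,0],[0,-48,0,0,0,0],[0,-52,0,0,0,0],[0,-56,0,0,0,0],[0,-60,0,0,0,0]],
  ],
)

```text
time: 11.4
tool_pos: [0.4918, 0.0922, 0.0274]
tool_rot: [0.0, 0.074, 0.997, 0.0]
contact_force: [-0.1, 0.8, 1.4]
gripper_width: 0.001
grasp_force: 0.8
```

Emit:
play_rows(
  steps=[
    [[0,-5,0,0,0,0],[0,-10,0,0,0,0],[0,-15,0,0,0,0],[0,-20,0,0,0,0],[0,-25,0,0,0,0],[0,-30,0,0,0,0],[0,-35,0,0,0,0],[0,-40,0,0,0,0],[0,-45,0,0,0,0],[0,-50,0,0,0,0],[0,-55,0,0,0,0],[0,-60,0,0,0,0]],
  ],
)

```text
time: 12.4
tool_pos: [0.4828, 0.0326, 0.0273]
tool_rot: [-0.0, 0.074, 0.997, 0.0]
contact_force: [1.1, 2.3, 2.2]
gripper_width: -0.004
grasp_force: 1.0
```

Emit:
play_rows(
  steps=[
    [[0,-5,0,0,0,0],[0,-10,0,0,0,0],[0,-15,0,0,0,0],[0,-20,0,0,0,0],[0,-25,0,0,0,0],[0,-30,0,0,0,0],[0,-35,0,0,0,0],[0,-40,0,0,0,0],[0,-45,0,0,0,0],[0,-50,0,0,0,0],[0,-55,0,0,0,0],[0,-60,0,0,0,0]],
  ],
)

```text
time: 13.4
tool_pos: [0.474, -0.0268, 0.0273]
tool_rot: [-0.0, 0.074, 0.997, -0.0]
contact_force: [0.9, 1.9, 1.4]
gripper_width: 0.002
grasp_force: 1.0
```

```bash
cat > m.py <<'E'
from h import *
s,im,d,tp,P=wristcloud(); O=np.array([.4593,-.1017]);y=np.array([.1527,.9883]);x=np.array([.9883,-.1527])
z=P[...,2];B=P[...,:2]-O; bx,by=B@x*1000,B@y*1000
print(s["tool_pos"].round(4),s["contact_force"].round(1),"tool box y",((s["tool_pos"][:2]-O)@y).round(4))
bd=(abs(z-.042)<.006)&(abs(bx+5)<10)&(by>-170)&(by<120); print("board y",np.percentile(by[bd],[1,99]).round(1),bd.sum())
pl=(abs(z-.091)<.006)&(abs(bx)<12)&(by>-160)&(by<-110); print("plate top y",np.percentile(by[pl],[2,98]).round(1) if pl.any() else 0,pl.sum())
E
python3 m.py
```

```text
[ 0.474  -0.0268  0.0273] [0.9 1.9 1.4] tool box y 0.0762
board y [-86.9  86.3] 9273
plate top y 0 0
```

Emit:
play_rows(
  steps=[
    [[0,-4,0,0,0,0],[0,-8,0,0,0,0],[0,-12,0,0,0,0],[0,-15,0,0,0,0],[0,-18,0,0,0,0]],
  ],
)

```text
time: 13.87
tool_pos: [0.4712, -0.0445, 0.0271]
tool_rot: [-0.0, 0.074, 0.997, -0.0]
contact_force: [0.4, 0.9, 0.1]
gripper_width: -0.003
grasp_force: 0.6
```

Emit:
play_rows(
  steps=[
    [[0,-2,0,0,0,0],[0,-4,0,0,0,0]],
  ],
)

```text
time: 14.03
tool_pos: [0.4706, -0.0483, 0.0272]
tool_rot: [-0.0, 0.074, 0.997, 0.0]
contact_force: [0.2, 0.6, 0.3]
gripper_width: 0.001
grasp_force: 0.5
```

Emit:
play_rows(
  steps=[
    [[0,-2,0,0,0,0],[0,-4,0,0,0,0],[0,-6,0,0,0,0]],
  ],
)

```text
time: 14.28
tool_pos: [0.4702, -0.0521, 0.0272]
tool_rot: [0.0, 0.074, 0.997, 0.003]
contact_force: [2.9, 14.8, 0.7]
gripper_width: -0.005
grasp_force: 7.6
```

```bash
python3 m.py; python3 -c "
from h import *
im,d,P=cloud('top'); cv2.imwrite('pics/t2.png',cv2.resize(im[170:270,170:370],None,fx=4,fy=4,interpolation=cv2.INTER_CUBIC))"
```

```text
[ 0.4702 -0.0521  0.0272] [ 2.9 14.8  0.7] tool box y 0.0507
board y [-111.3   60.7] 9301
plate top y 0 0
```

View pics/t2.png

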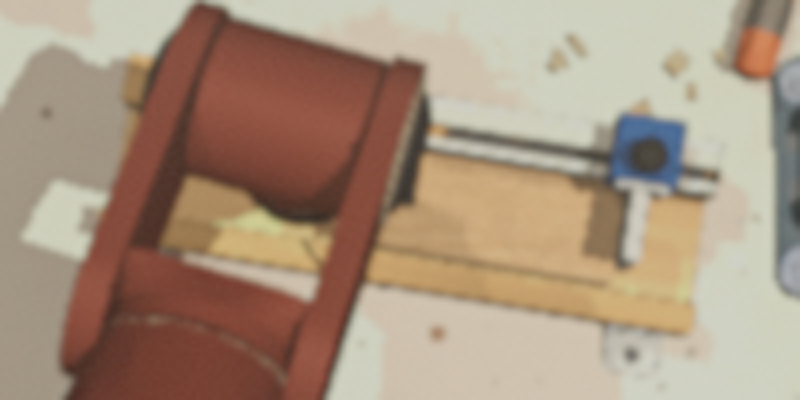

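The board's nose meets the plate at about (620,230), and the force rose to 15 N where I expected contact. I'll back off and look.

Emit:
play_rows(
  steps=[
    [[0,2,0,0,0,0],[0,6,0,0,0,0],[0,15,0,0,0,0],[0,20,-20,0,0,0],[0,20,-60,0,0,0],[0,20,-100,0,0,0],[0,20,-140,0,0,0],[0,20,-175,0,0,0],[0,20,-175,0,0,0],[0,20,-175,0,0,0]],
  ],
)

```text
time: 15.22
tool_pos: [0.4747, -0.0344, 0.2057]
tool_rot: [0.003, 0.074, 0.997, -0.001]
contact_force: [0.7, -0.5, -0.4]
gripper_width: -0.002
grasp_force: 0.0
```

```bash
python3 m.py; python3 -c "
from h import *
s,im,d,tp,P=wristcloud(); cv2.imwrite('pics/w6.png',im); print(s['contact_force'].round(1),abs(s['joint_vel']).max())"
```

```text
[ 0.4747 -0.0344  0.2057] [ 0.7 -0.5 -0.4] tool box y 0.0688
board y [-132.4   36.7] 3003
plate top y [-142.  -131.6] 254
[-0.1  0.6 -1.6] 0.05098479018328822
```

View pics/w6.png

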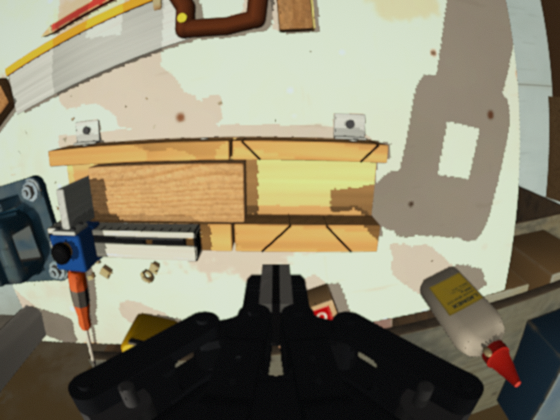

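The board's nose (about (92,195)) is flush with the plate: it measures y -132 mm against the plate face at -132 mm. The loose things haven't been disturbed.

```bash
python3 -c "
from plant import order; print(order.job_done())"
```

```text
the job is handed in; nothing more can be done
None
```

The job is handed in at about 15 s of the 61 s: the stop is locked with its pin home in the index hole (about 45 mm to the -y side), the board's end is against the stop plate (both at -132 mm), and no loose things were touched.

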